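Show the rubbing order

ROBOT

A 7-joint arm with a two-finger parallel gripper is mounted at the origin on a cart in front of the work surface, level with it; the furniture and walls round the work are solid. World frame = base frame: x ahead of the robot, y to its left, z up, the work surface at z = 0. Lengths are in m, angles in rad, forces in N, time in s.
With the tool pointing down it reaches from about 0.4 to 0.85 m from the base axis. Payload 10.4 kg.
Tool frame: the origin (TCP) lies at the very end of the fingers, on their centre line; the grasp point (between the pads) lies manip.hold_point_z behind it (manip.hold_point_z is the distance from the TCP to the grasp point, in m); z points along the fingers, x is the direction in which the jaws open and shut, and the axes are right-handed (so a half turn about z gives the same grasp; the last joint's range is limited). The gripper opens to 85 mm and grips with 20 to 120 N. Pads are 22 mm wide; open, the fingers measure 114 mm over their backs; the gripper's body (76 mm by 85 mm) begins 54 mm behind the grasp point. The pads swing forward as they close: fully open they stand 13 mm farther back than shut.
Start: joints at [-1.172, 0.332, -0.065, 1.46, 0.022, 1.35, -0.088], TCP at [0.256, 0.57, 0.231] pointing down, gripper open.
Joint ranges: [-2.6, 2.6], [-0.5, 2.12], [-1.47, 1.34], [0.16, 2.42], [-1.27, 4.41], [0.06, 2.06], [-2.6, 2.6]. Speed limits (rad/s): [2.22, 2.22, 2.79, 2.79, 3.14, 3.14, 3.14].

INTERFACE

Orientations are given as a unit quaternion [x, y, z, w].
In Python, from workcell import readout, camera, camera_info, manip gives the robot as it stands.
- The arm moves only by the tool play_rows, never from a script. Its argument "rows" is a list of rows, each a list of 3 entries, a list of its own where there are three numbers: the shift along the world's x, y, z in mm, then the turn, a rotation vector about the world's x, y, z in degrees, then the finger opening in mm, from 0 to 85.4. In form: [[[tx, ty, tz], [rx, ry, rz], fingers], ...]. A call has 1 to 12 rows; each row shifts and turns the commanded pose from where the row before left it; what a row does not reach is not made up. A row lasts 1/8 s, in which the tool goes at most 62.5 mm and 10.7 degrees, less where a joint would pass 70% of its speed; a pose out of reach is approached as far as the arm can. A call with a gripper value outside its range is refused whole. The fingers move at their own pace and stop on an object; "force" is the grip in N (left out, the last holds). Time passes only in rows, so rows that do not move let the fingers close. It gives the time, the measured TCP pose, the force and the opening at its end, in the units of the state.
- readout.get_obs(): the state, without advancing time (a new reading comes with each control period).
- camera(name): name is "scene" or "top" or "wrist"; returns the picture (384x512x3 uint8, blue, green, red); there is no depth.
- camera_info(name): a dict with "fx", "fy", "cx", "cy" (pixels), "world_from_camera" (4x4, takes a point from camera to world coordinates). Camera axes: x right, y up, looking along -z (the intrinsics and any distortion apply to the point x, -y, -z); pixel columns grow to the right and rows downward; lengths in m; the calibration is good to about 2 mm. The wrist camera is an equidistant fisheye: a pixel r from the principal point sees the ray r / f radians off the axis. A picture is of the moment at which its call begins: read the wrist's pose just before it. camera_info takes no time and is no camera call; for the wrist camera it gives the pose at the moment of the call.
- manip.hand_in(): hands the job in, once; it reports no verdict.
The state is a dict: "clock": time; "joint_pos": joint angles; "joint_velocities": joint speeds; "tau": joint torques, N m; "position": TCP position; "ee_rot": TCP orientation; "ft_force": force on the tool from outside, world axes, zero at the start; "torque": the same for the moment, N m; "grip_width": opening from 0.0 (shut) to 1.0 (fully open).
Only numpy, scipy, OpenCV 4.12 (cv2) and the standard library are available. Lean on these libraries where they do the work, as an engineer would, in place of code of your own. Each camera call takes 0.05 s, during which the arm holds its last target.

TASK

Show the apprentice which rubbing tool goes with which piece, by pointing down at the middle of four things in this order: the taller sanding block, the curved shell, the longer charcoal stick, the bowl. All of them lie on the near, open part of the bench, none at the back or far to the left. At each, hold still for a good second with the fingertips about three centimetres above it (for the bowl, above its rim), and finish still pointing at the bowl. Touch and move nothing, and lift the hand well clear between them, so that you never seem to point at the flatter block or the shorter stick, which are not used.

Things in the scene. Friction and masses are not known exactly. Their poses are not given: they have to be found in the camera images.
- tall_block: the taller sanding block, a plain dark block in front of the robot (another far to its left is not meant), 42 x 61 mm and 36 mm tall; its origin is the centre of its underside, z up, y along its 61 mm side. Loose on the table
- tall_block_top (a point): centre of the tall block's top face, 36 mm above its origin
- flat_block: the flatter sanding block, longer and wider but lower: 48 x 74 mm and 28 mm tall; its origin is the centre of its underside, z up, y along its 74 mm side. Not to be pointed at
- flat_block_top (a point): centre of the flat block's top face, 28 mm above its origin
- long_stick: the longer and thinner stick of polishing charcoal, 22 mm wide, 60 mm long, 18 mm high; its origin is the centre of its underside, z up, y along its length
- long_stick_top (a point): middle of the long stick's top, 18 mm above its origin
- short_stick: the shorter, stubbier stick of polishing charcoal, 25 mm wide, 47 mm long, 20 mm high; its origin is the centre of its underside, z up, y along its length. Not to be pointed at
- short_stick_top (a point): middle of the short stick's top, 20 mm above its origin
- shell: the curved shell, a thin arched rough-black plate lying like a roof tile among the tools (another dark piece at the back of the bench is not meant), 74 mm wide, 158 mm long, 19 mm high at its ridge; its origin is the centre of its underside, z up, y along its length
- shell_top (a point): middle of the shell's ridge, 19 mm above its origin
- bowl: the round lacquered bowl, open upward, 114 mm across, 56 mm high; its origin is the centre of its underside, z up
- bowl_top (a point): centre of the bowl's mouth at rim height, 56 mm above its origin
- small_jar: bystander: small screw jar, 38 mm across, 46 mm tall; its origin is the centre of its underside, z up
- dropper: bystander: dropper bottle, 33 mm across, 102 mm tall; its origin is the centre of its underside, z up
- pencil: bystander: pencil 136 mm long, 7 mm thick, along its y; its origin is the centre of its underside, z up
- marker: bystander: marker pen 135 mm long along its y, 17 mm thick; its origin is the centre of its underside, z up
- cutter: bystander: snap-off cutter, 173 mm long along its y, 17 mm wide; its origin is the centre of its underside, z up

How it is judged:
On the way, in this order (a step that is already met when the one before it is completed fails the run):
1. points at the middle of the taller sanding block (horizontal distance between the grasp point and tall_block_top below 0.02 m and z of the grasp point in the frame of tall_block_top between 0.021 and 0.085 m), for 0.8 s.
2. points at the middle of the curved shell (horizontal distance between the grasp point and shell_top below 0.025 m and z of the grasp point in the frame of shell_top between 0.021 and 0.085 m), for 0.8 s.
3. points at the middle of the longer charcoal stick (horizontal distance between the grasp point and long_stick_top below 0.02 m and z of the grasp point in the frame of long_stick_top between 0.021 and 0.085 m), for 0.8 s.
4. points at the middle of the bowl, above its rim (horizontal distance between the grasp point and bowl_top below 0.025 m and z of the grasp point in the frame of bowl_top between 0.021 and 0.085 m), for 0.8 s.
At the end, for the whole second after the job is handed in: the grasp point is still within 25 mm of the bowl's centre line and 21 to 85 mm above its rim (fingertips about 2 to 66 mm above it), and every loose thing is at rest within 6 mm of where it started (all of step 4 and distance of each of tall_block, flat_block, long_stick, short_stick, shell, bowl, small_jar, dropper, pencil, marker, cutter from where it was at the start of the episode below 0.006 m and linear speed of each of tall_block, flat_block, long_stick, short_stick, shell, bowl below 0.02 m/s); the robot touches nothing.
It fails at once if the robot touches something (contact force between any of the fingers, the arm and anything else above 0.5 N).
It fails at once if a loose thing is moved or lifted (distance of any of tall_block, flat_block, long_stick, short_stick, shell, bowl, small_jar, dropper, pencil, marker, cutter from where it was at the start of the episode above 0.01 m).
It fails at once if dips over the flatter block or the shorter stick, which are not used ((horizontal distance between the grasp point and flat_block_top below 0.02 m and z of the grasp point in the frame of flat_block_top between -0.02 and 0.075 m) or (horizontal distance between the grasp point and short_stick_top below 0.02 m and z of the grasp point in the frame of short_stick_top between -0.02 and 0.075 m)).
It also fails if it takes over 61 s, if anything falls off the work surface, if the arm or the gripper's body presses on something with over 40 N, if the wrist force passes 120 N, or if a joint passes its speed limit or range.

## Working session

There is one attempt and no reset: what is moved stays moved. The work goes in short steps, Python scripts to look and compute and a tool call to move; the robot and the scene stay as the last step left them, time stands still between calls to the robot, and variables do not carry over. Pictures are saved under pics/ and viewed, and the job is handed in when it is done.

Besides the shell and the picture viewer there is one more tool, called after "Request:" as name(argument=value, ...), one argument or row to a line, values as JSON. play_rows: Moves the arm, as the interface text tells. Its arguments: {"type":"object","properties":{"rows":{"type":"array"},"force":{"type":"number"}},"required":["rows"]}

```bash
mkdir -p pics; python3 - <<'E'
from workcell import readout, camera, camera_info, manip
import cv2
o=readout.get_obs();print(o['clock'],o['position'],o['ee_rot'],o['grip_width'],manip.hold_point_z)
for n in("scene","top","wrist"):
    print(n,camera_info(n));cv2.imwrite(f"pics/{n}0.png",camera(n))
E
```

```text
0.0 [0.25573863 0.56985736 0.2305089 ] [ 8.39460267e-01  5.43420582e-01 -5.90192322e-04  4.28390731e-04] 1.0017899718494534 0.0187
scene {'fx': 373.3337608658876, 'fy': 373.3337608658876, 'cx': 264.33320626164, 'cy': 188.26414724130902, 'world_from_camera': array([[ 0.66652525,  0.5536166 , -0.49925219,  0.16728668],
       [-0.74547908,  0.49699235, -0.4441391 , -0.19210486],
       [ 0.00224174,  0.66821199,  0.74396755,  0.69134258],
       [ 0.        ,  0.        ,  0.        ,  1.        ]])}
top {'fx': 437.82165328785726, 'fy': 437.82165328785726, 'cx': 253.8291867426467, 'cy': 191.17755474038344, 'world_from_camera': array([[ 2.34316391e-02,  9.84713973e-01, -1.72595914e-01,
         3.38520654e-01],
       [-9.99725385e-01,  2.30215709e-02, -4.37751884e-03,
         1.90005067e-01],
       [-3.37174901e-04,  1.72651089e-01,  9.84982989e-01,
         1.32670751e+00],
       [ 0.00000000e+00,  0.00000000e+00,  0.00000000e+00,
         1.00000000e+00]])}
wrist {'fx': 297.3186396354542, 'fy': 297.3186396354542, 'cx': 255.79465169350468, 'cy': 194.72223762650307, 'world_from_camera': array([[ 0.40909853, -0.86397683, -0.29356844,  0.17858247],
       [ 0.91248965,  0.38699158,  0.13266556,  0.60343891],
       [-0.00101146, -0.32215145,  0.94668761,  0.37256125],
       [ 0.        ,  0.        ,  0.        ,  1.        ]])}
```

View pics/scene0.png

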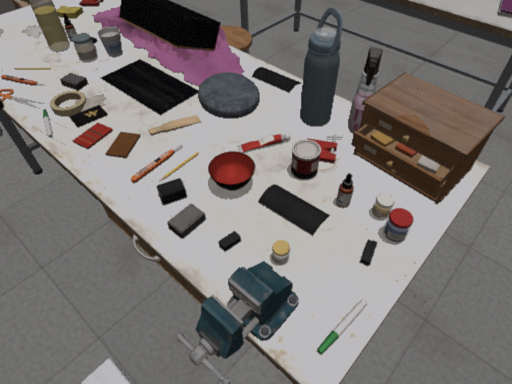

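View pics/top0.png

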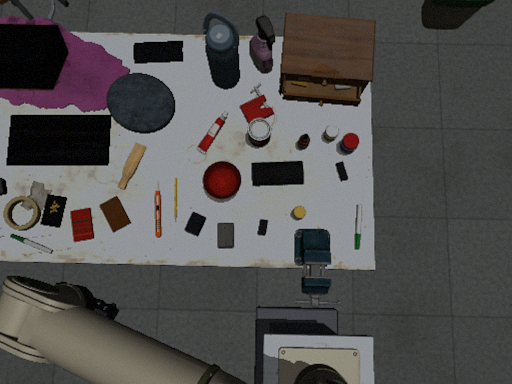

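View pics/wrist0.png

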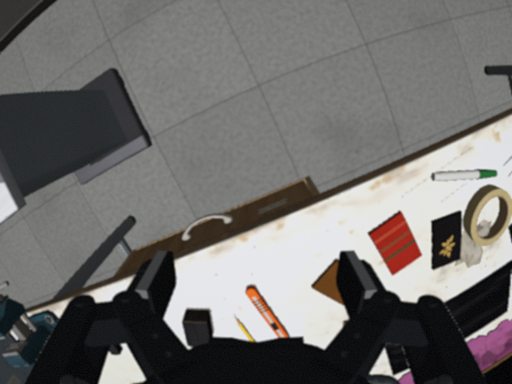

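The top view shows two blocks near (195,223) and (225,235), two sticks near (262,227) and (342,171), the shell near (277,174) and the bowl near (222,180). I'll enlarge it to tell each pair apart.

```bash
python3 - <<'E'
import cv2
t=cv2.imread("pics/top0.png");s=cv2.imread("pics/scene0.png")
a=t[140:260,170:370]; cv2.imwrite("pics/t1.png",cv2.resize(cv2.convertScaleAbs(a,alpha=1.3,beta=30),None,fx=4,fy=4,interpolation=cv2.INTER_CUBIC))
b=s[140:290,140:400]; cv2.imwrite("pics/s1.png",cv2.resize(cv2.convertScaleAbs(b,alpha=1.3,beta=30),None,fx=3,fy=3,interpolation=cv2.INTER_CUBIC))
E
```

```text
(no output)
```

View pics/t1.png

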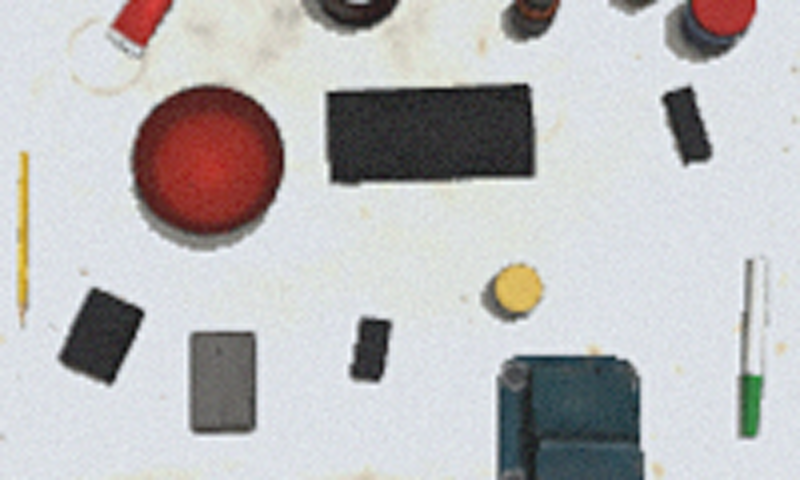

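View pics/s1.png

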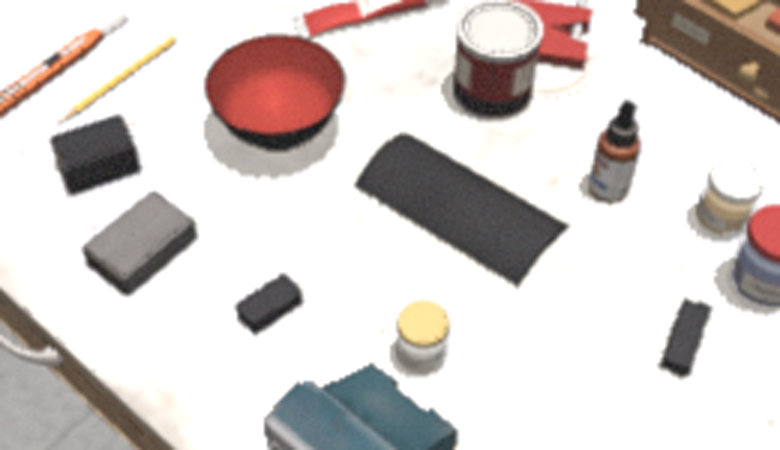

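```bash
cat > h.py <<'E'
import numpy as np
from workcell import camera_info
def px2w(n,u,v,z):
    c=camera_info(n);T=c['world_from_camera']
    d=T[:3,:3]@np.array([(u-c['cx'])/c['fx'],-(v-c['cy'])/c['fy'],-1]);p=T[:3,3]
    return p+d*(z-p[2])/d[2]
def w2px(n,P):
    c=camera_info(n);T=np.linalg.inv(c['world_from_camera']);q=T[:3,:3]@np.array(P)+T[:3,3]
    return c['cx']+c['fx']*q[0]/-q[2], c['cy']-c['fy']*q[1]/-q[2]
E
python3 - <<'E'
from h import *
np.set_printoptions(precision=4,suppress=True)
C={'tall':([(92,288),(143,311),(110,383),(58,358)],.03),'flat':([(191,332),(256,332),(256,433),(191,433)],.02),
'short':([(361,317),(391,320),(380,381),(351,378)],.015),'right':([(663,93),(690,86),(711,157),(685,165)],.012),
'shell':([(327,92),(530,84),(535,176),(332,183)],.005),'bowl':([(133,160),(209,86),(284,160),(209,234)],.056)}
for k,(c,z) in C.items():
    P=np.array([px2w('top',170+(u-1.5)/4,140+(v-1.5)/4,z) for u,v in c]);m=P.mean(0)
    print(k,m[:2],[round(float(np.linalg.norm(P[i]-P[(i+1)%4])*1000)) for i in range(4)])
    u,v=w2px('scene',[m[0],m[1],z]);print('   scene crop',(u-140)*3,(v-140)*3)
for k,(u,v,z) in {'tall':(87,141,.036),'flat':(144,222,.028),'short':(268,297,.02),'right':(687,332,.018),'bowl':(276,90,.056),'shell':(462,200,.019)}.items():
    print(k,px2w('scene',140+(u-1)/3,140+(v-1)/3,z)[:2])
for k,(u,v,z) in {'vise1':(500,355,.1),'vise2':(640,355,.1),'pot':(0,0,.0),'jar':(518,290,.046),'dropper':(532,12,.06),'redjar':(722,10,.06)}.items():
    print(k,px2w('top',170+(u-1)/4,140+(v-1)/4,z)[:2])
E
```

```text
tall [0.4647 0.3686] [42, 58, 43, 57]
   scene crop 94.4372526015078 142.98320465308058
flat [0.4325 0.277 ] [49, 75, 48, 75]
   scene crop 140.4586002987061 236.24873870172334
short [0.4604 0.1678] [23, 47, 22, 46]
   scene crop 269.9098845673216 298.09633017593836
right [ 0.6384 -0.0718] [22, 58, 21, 59]
   scene crop 687.3047625883835 332.86229995939414
shell [0.6287 0.1245] [158, 73, 156, 72]
   scene crop 461.9240416093852 202.9606923342241
bowl [0.5939 0.2912] [79, 80, 78, 79]
   scene crop 276.7149104716489 80.30005086379168
tall [0.4596 0.371 ]
flat [0.44  0.281]
short [0.4581 0.168 ]
right [ 0.635  -0.0714]
bowl [0.586  0.2853]
shell [0.6219 0.1211]
vise1 [0.45   0.0783]
vise2 [ 0.4523 -0.0197]
pot [0.7288 0.4638]
jar [0.5031 0.0605]
dropper [0.7111 0.0526]
redjar [ 0.716  -0.0897]
```

Everything is identified, and the measured sizes match the listed ones:

| Object | Position (x, y) |
|---|---|
| tall block (black) | (0.464, 0.369) |
| shell | (0.628, 0.124) |
| long stick (right) | (0.637, -0.072) |
| bowl | (0.592, 0.290) |
| flat block (not used) | (0.433, 0.277) |
| short stick (not used) | (0.460, 0.168) |

I'll move above the tall block with the fingers partly shut.

Request:
play_rows(
  rows=[
    [[13,-12,0],[0,0,0],20],
    [[26,-25,0],[0,0,0],20],
    [[26,-25,0],[0,0,0],20],
    [[26,-25,0],[0,0,0],20],
    [[26,-25,0],[0,0,0],20],
    [[26,-25,0],[0,0,0],20],
    [[26,-25,0],[0,0,0],20],
    [[26,-25,0],[0,0,0],20],
    [[13,-14,0],[0,0,0],20],
    [[0,0,0],[0,0,0],20],
    [[0,0,0],[0,0,0],20],
  ],
)

```text
clock: 1.52
position: [0.4627, 0.3705, 0.2312]
ee_rot: [0.839, 0.544, -0.0, -0.0]
ft_force: [-0.4, 0.8, -0.2]
grip_width: 0.236
```

```bash
cat >> h.py <<'E'
def wr2w(ci,u,v,z):
    x,y=u-ci['cx'],v-ci['cy'];r=np.hypot(x,y);th=r/ci['fx'];s=np.sin(th)/max(r,1e-9)
    T=ci['world_from_camera'];d=T[:3,:3]@np.array([x*s,-y*s,-np.cos(th)]);p=T[:3,3]
    return p+d*(z-p[2])/d[2]
def w2wr(ci,P):
    T=np.linalg.inv(ci['world_from_camera']);q=T[:3,:3]@np.array(P)+T[:3,3];q=np.array([q[0],-q[1],-q[2]])
    th=np.arctan2(np.hypot(q[0],q[1]),q[2]);r=np.hypot(q[0],q[1])
    return ci['cx']+ci['fx']*th*q[0]/r, ci['cy']+ci['fy']*th*q[1]/r
E
python3 - <<'E'
from h import *
from workcell import camera
import cv2
ci=camera_info('wrist');im=camera('wrist')
for P in [(.464,.369,.036),(.433,.278,.028),(.628,.124,.019),(.592,.29,.056),(.46,.168,.02)]:
    u,v=w2wr(ci,P);print(P,u,v)
    cv2.drawMarker(im,(int(round(u)),int(round(v))),(0,255,0),cv2.MARKER_CROSS,8,1)
cv2.imwrite('pics/w1.png',cv2.resize(im,(800,600)))
E
```

```text
(0.464, 0.369, 0.036) 255.9441787274879 171.51652313697497
(0.433, 0.278, 0.028) 178.18646183460328 177.35233262475168
(0.628, 0.124, 0.019) 160.50545582484858 318.60036487499343
(0.592, 0.29, 0.056) 240.64886982027326 286.8428991736611
(0.46, 0.168, 0.02) 123.68356622903605 224.6034166551804
```

View pics/w1.png

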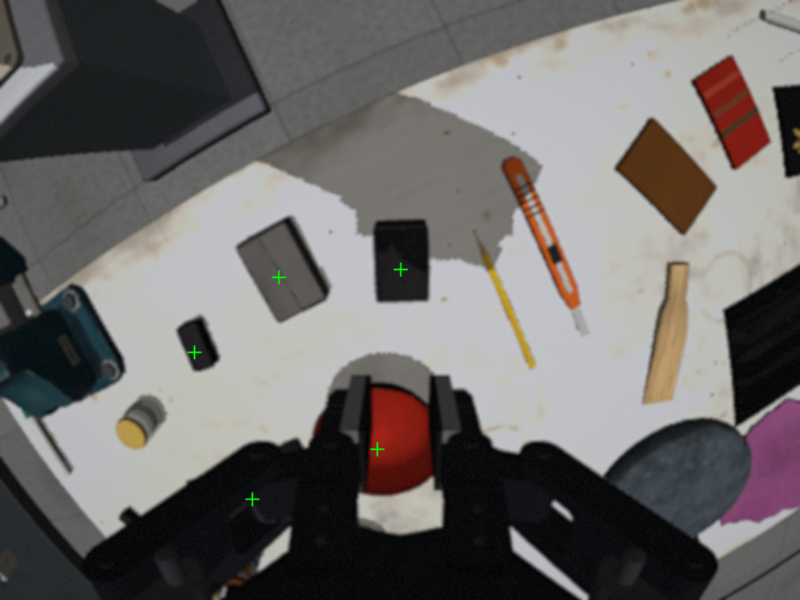

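The green crosses land on the tall block (402,268) and the other pieces, so the wrist view agrees with the estimates. I'll descend and hold.

Request:
play_rows(
  rows=[
    [[1,-1,-15],[0,0,0],20],
    [[0,0,-30],[0,0,0],20],
    [[0,0,-30],[0,0,0],20],
    [[0,0,-30],[0,0,0],20],
    [[0,0,-30],[0,0,0],20],
    [[0,0,-15],[0,0,0],20],
    [[0,0,-10],[0,0,0],20],
    [[0,0,0],[0,0,0],20],
    [[0,0,0],[0,0,0],20],
    [[0,0,0],[0,0,0],20],
    [[0,0,0],[0,0,0],20],
  ],
)

```text
clock: 2.95
position: [0.4651, 0.3684, 0.0718]
ee_rot: [0.839, 0.543, 0.0, -0.0]
ft_force: [0.1, 1.1, -0.7]
grip_width: 0.236
```

Request:
play_rows(
  rows=[
    [[0,0,0],[0,0,0],20],
    [[0,0,0],[0,0,0],20],
    [[0,0,0],[0,0,0],20],
    [[0,0,0],[0,0,0],20],
    [[0,0,0],[0,0,0],20],
    [[0,0,0],[0,0,0],20],
    [[0,0,0],[0,0,0],20],
    [[0,0,0],[0,0,0],20],
  ],
)

```text
clock: 3.95
position: [0.4648, 0.3682, 0.0713]
ee_rot: [0.839, 0.543, 0.0, -0.0]
ft_force: [-1.0, -0.8, -0.4]
grip_width: 0.232
```

Now up, and across to the shell.

Request:
play_rows(
  rows=[
    [[0,0,15],[0,0,0],20],
    [[0,0,30],[0,0,0],20],
    [[0,0,30],[0,0,0],20],
    [[0,0,30],[0,0,0],20],
    [[0,0,30],[0,0,0],20],
    [[0,0,25],[0,0,0],20],
    [[10,-15,0],[0,0,0],20],
    [[20,-30,0],[0,0,0],20],
    [[20,-30,0],[0,0,0],20],
    [[20,-30,0],[0,0,0],20],
    [[20,-30,0],[0,0,0],20],
    [[20,-30,0],[0,0,0],20],
  ],
)

```text
clock: 5.45
position: [0.5754, 0.2009, 0.231]
ee_rot: [0.84, 0.543, -0.0, 0.0]
ft_force: [0.8, 0.8, 0.4]
grip_width: 0.234
```

Request:
play_rows(
  rows=[
    [[20,-30,0],[0,0,0],20],
    [[20,-30,0],[0,0,0],20],
    [[13,-19,0],[0,0,0],20],
    [[0,0,0],[0,0,0],20],
    [[0,0,0],[0,0,0],20],
  ],
)

```text
clock: 6.08
position: [0.6274, 0.1246, 0.2311]
ee_rot: [0.839, 0.544, -0.0, -0.0]
ft_force: [-0.2, -0.3, -0.3]
grip_width: 0.232
```

```bash
python3 - <<'E'
from h import *
from workcell import camera,readout
import cv2
print(readout.get_obs()['position'])
ci=camera_info('wrist');im=camera('wrist')
for P in [(.433,.278,.028),(.628,.124,.019),(.592,.29,.056),(.46,.168,.02),(.637,-.072,.018)]:
    u,v=w2wr(ci,P);print(P,u,v)
    cv2.drawMarker(im,(int(round(u)),int(round(v))),(0,255,0),cv2.MARKER_CROSS,8,1)
cv2.imwrite('pics/w2.png',cv2.resize(im,(800,600)))
cv2.imwrite('pics/s2.png',camera('scene'))
E
```

```text
[0.62738969 0.12457707 0.23105501]
(0.433, 0.278, 0.028) 308.51267619465506 -26.7476707696091
(0.628, 0.124, 0.019) 256.413936025046 167.36549101167077
(0.592, 0.29, 0.056) 380.13290953822286 88.99737123469426
(0.46, 0.168, 0.02) 231.86390853496485 26.37262776274514
(0.637, -0.072, 0.018) 131.83613192379397 230.18150489071382
```

View pics/w2.png

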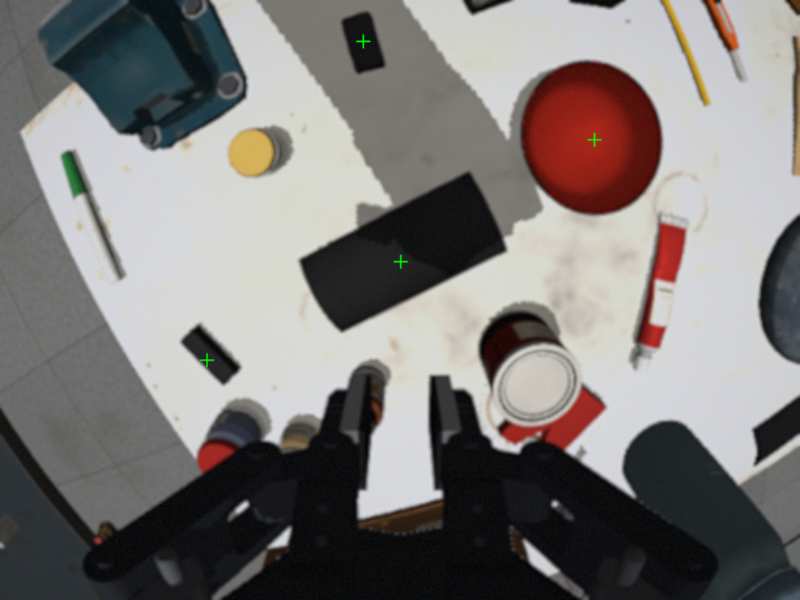

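View pics/s2.png

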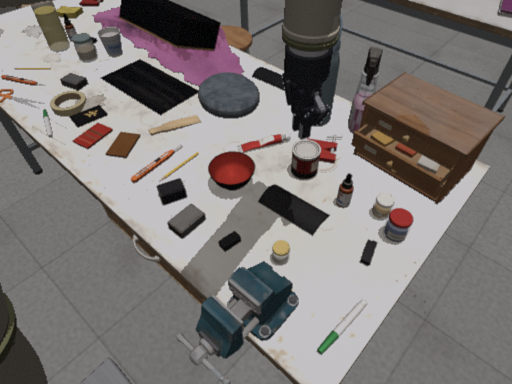

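```bash
python3 - <<'E'
from h import *
for z in (.06,.07,.08,.09,.1,.12): print(z,px2w('top',259,127,z)[:2],px2w('scene',307,151,z)[:2])
print(px2w('scene',305,177,0))
E
```

```text
0.06 [0.75722266 0.1846528 ] [0.75542616 0.18888281]
0.07 [0.75391722 0.18469505] [0.74611047 0.18284824]
0.08 [0.75061179 0.18473731] [0.73679477 0.17681368]
0.09 [0.74730635 0.18477956] [0.72747908 0.17077912]
0.1 [0.74400092 0.18482181] [0.71816338 0.16474455]
0.12 [0.73739005 0.18490632] [0.69953199 0.15267543]
[0.72963818 0.16899634 0.        ]
```

The tin is about 65 mm tall and 14 cm away, so it's clear. I'll descend over the shell.

Request:
play_rows(
  rows=[
    [[0,0,-15],[0,0,0],20],
    [[0,0,-30],[0,0,0],20],
    [[0,0,-30],[0,0,0],20],
    [[0,0,-30],[0,0,0],20],
    [[0,0,-30],[0,0,0],20],
    [[0,0,-25],[0,0,0],20],
    [[0,0,-15],[0,0,0],20],
    [[0,0,0],[0,0,0],20],
    [[0,0,0],[0,0,0],20],
    [[0,0,0],[0,0,0],20],
    [[0,0,0],[0,0,0],20],
  ],
)

```text
clock: 7.55
position: [0.6282, 0.1244, 0.0571]
ee_rot: [0.839, 0.543, 0.001, 0.0]
ft_force: [0.5, 0.2, 0.0]
grip_width: 0.235
```

Request:
play_rows(
  rows=[
    [[0,0,0],[0,0,0],20],
    [[0,0,0],[0,0,0],20],
    [[0,0,0],[0,0,0],20],
    [[0,0,0],[0,0,0],20],
    [[0,0,0],[0,0,0],20],
    [[0,0,0],[0,0,0],20],
    [[0,0,0],[0,0,0],20],
    [[0,0,0],[0,0,0],20],
  ],
)

```text
clock: 8.55
position: [0.6279, 0.1242, 0.0563]
ee_rot: [0.839, 0.543, 0.0, -0.0]
ft_force: [-0.1, -0.5, -0.9]
grip_width: 0.235
```

Request:
play_rows(
  rows=[
    [[0,0,15],[0,0,0],20],
    [[0,0,30],[0,0,0],20],
    [[0,0,30],[0,0,0],20],
    [[0,0,30],[0,0,0],20],
    [[0,0,30],[0,0,0],20],
    [[0,0,25],[0,0,0],20],
    [[0,0,15],[0,0,0],20],
    [[0,-15,0],[0,0,0],20],
    [[2,-30,0],[0,0,0],20],
    [[2,-30,0],[0,0,0],20],
    [[2,-30,0],[0,0,0],20],
    [[2,-30,0],[0,0,0],20],
  ],
)

```text
clock: 10.05
position: [0.6351, -0.0132, 0.23]
ee_rot: [0.84, 0.543, -0.001, -0.0]
ft_force: [0.0, 0.3, 1.0]
grip_width: 0.232
```

Request:
play_rows(
  rows=[
    [[2,-30,0],[0,0,0],20],
    [[0,-20,0],[0,0,0],20],
    [[0,-12,0],[0,0,0],20],
    [[0,0,0],[0,0,0],20],
    [[0,0,0],[0,0,0],20],
  ],
)

```text
clock: 10.68
position: [0.6379, -0.0714, 0.2312]
ee_rot: [0.839, 0.544, 0.0, -0.0]
ft_force: [0.1, 0.4, -0.9]
grip_width: 0.232
```

```bash
python3 - <<'E'
from h import *
from workcell import camera,readout
import cv2
o=readout.get_obs();print(o['position'],o['joint_pos'])
ci=camera_info('wrist');im=camera('wrist')
for P in [(.628,.124,.019),(.592,.29,.056),(.637,-.072,.018)]:
    u,v=w2wr(ci,P);print(P,u*800/512,v*600/384)
    cv2.drawMarker(im,(int(round(u)),int(round(v))),(0,255,0),cv2.MARKER_CROSS,8,1)
cv2.imwrite('pics/w3.png',cv2.resize(im,(800,600)))
E
```

```text
[ 0.63794866 -0.07135599  0.23120056] [-0.21622615  0.3761979   0.34166944  1.43003784 -0.12707001  1.35716185
  1.28086653]
(0.628, 0.124, 0.019) 616.9641548907666 157.40799105495736
(0.592, 0.29, 0.056) 769.6851686068202 65.10918411503668
(0.637, -0.072, 0.018) 399.6088317947764 259.2741966694182
```

View pics/w3.png

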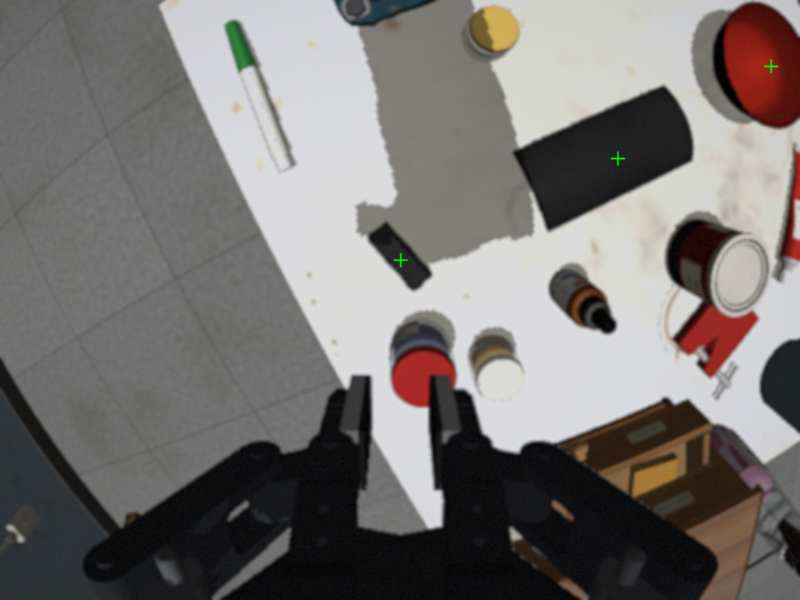

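```bash
python3 - <<'E'
from h import *
ci=camera_info('wrist')
for z in (.03,.05,.07,.09,.11): print(z,px2w('top',350,141,z)[:2],px2w('scene',401,219,z)[:2],wr2w(ci,424*.64,374*.64,z)[:2])
E
```

```text
0.03 [ 0.72889946 -0.09556859] [ 0.74536503 -0.08412031] [ 0.73141064 -0.09189909]
0.05 [ 0.72287838 -0.09116399] [ 0.72788307 -0.08738592] [ 0.72146435 -0.08876795]
0.07 [ 0.7168573 -0.0867594] [ 0.7104011  -0.09065154] [ 0.71151805 -0.08563681]
0.09 [ 0.71083622 -0.0823548 ] [ 0.69291914 -0.09391715] [ 0.70157175 -0.08250567]
0.11 [ 0.70481515 -0.0779502 ] [ 0.67543717 -0.09718277] [ 0.69162546 -0.07937452]
```

The red jar is about 60 mm tall and 8 cm away, well below the hand's body at 126 mm. I'll descend over the long stick.

Request:
play_rows(
  rows=[
    [[0,0,-15],[0,0,0],20],
    [[0,0,-30],[0,0,0],20],
    [[0,0,-30],[0,0,0],20],
    [[0,0,-30],[0,0,0],20],
    [[0,0,-30],[0,0,0],20],
    [[0,0,-25],[0,0,0],20],
    [[0,0,-16],[0,0,0],20],
    [[0,0,0],[0,0,0],20],
    [[0,0,0],[0,0,0],20],
    [[0,0,0],[0,0,0],20],
    [[0,0,0],[0,0,0],20],
  ],
)

```text
clock: 12.1
position: [0.6383, -0.0728, 0.0561]
ee_rot: [0.839, 0.543, 0.001, 0.0]
ft_force: [-0.9, -0.2, 0.9]
grip_width: 0.237
```

Request:
play_rows(
  rows=[
    [[0,0,0],[0,0,0],20],
    [[0,0,0],[0,0,0],20],
    [[0,0,0],[0,0,0],20],
    [[0,0,0],[0,0,0],20],
    [[0,0,0],[0,0,0],20],
    [[0,0,0],[0,0,0],20],
    [[0,0,0],[0,0,0],20],
    [[0,0,0],[0,0,0],20],
  ],
)

```text
clock: 13.1
position: [0.6379, -0.0727, 0.0553]
ee_rot: [0.839, 0.543, 0.0, -0.0]
ft_force: [0.7, -0.6, 0.1]
grip_width: 0.233
```

Request:
play_rows(
  rows=[
    [[0,0,15],[0,0,0],20],
    [[0,0,30],[0,0,0],20],
    [[0,0,30],[0,0,0],20],
    [[0,0,30],[0,0,0],20],
    [[0,0,30],[0,0,0],20],
    [[0,0,25],[0,0,0],20],
    [[0,0,16],[0,0,0],20],
    [[-2,15,0],[0,0,0],20],
    [[-4,30,0],[0,0,0],20],
    [[-4,30,0],[0,0,0],20],
    [[-4,30,0],[0,0,0],20],
    [[-4,30,0],[0,0,0],20],
  ],
)

```text
clock: 14.6
position: [0.6188, 0.0646, 0.23]
ee_rot: [0.839, 0.544, -0.001, -0.001]
ft_force: [1.0, -0.3, -0.2]
grip_width: 0.237
```

Request:
play_rows(
  rows=[
    [[-4,30,0],[0,0,0],20],
    [[-4,30,0],[0,0,0],20],
    [[-4,30,0],[0,0,0],20],
    [[-4,30,0],[0,0,0],20],
    [[-4,30,0],[0,0,0],20],
    [[-4,30,0],[0,0,0],20],
    [[-3,30,0],[0,0,0],20],
    [[0,16,0],[0,0,0],20],
    [[0,0,0],[0,0,0],20],
    [[0,0,0],[0,0,0],20],
  ],
)

```text
clock: 15.85
position: [0.5932, 0.2867, 0.2311]
ee_rot: [0.84, 0.543, -0.0, 0.0]
ft_force: [0.3, -0.3, 0.7]
grip_width: 0.236
```

```bash
python3 - <<'E'
from h import *
from workcell import camera,readout
import cv2
o=readout.get_obs();print(o['position'],o['clock'])
ci=camera_info('wrist');im=camera('wrist')
for P in [(.628,.124,.019),(.592,.29,.056),(.464,.369,.036)]:
    u,v=w2wr(ci,P);print(P,u*800/512,v*600/384)
    cv2.drawMarker(im,(int(round(u)),int(round(v))),(0,255,0),cv2.MARKER_CROSS,8,1)
cv2.imwrite('pics/w4.png',cv2.resize(im,(800,600)))
E
```

```text
[0.59324888 0.28668877 0.2311363 ] 15.85
(0.628, 0.124, 0.019) 249.63733691609912 370.5648625539395
(0.592, 0.29, 0.056) 404.9369680665202 268.8663384501581
(0.464, 0.369, 0.036) 432.4657070745501 60.335032093261674
```

View pics/w4.png

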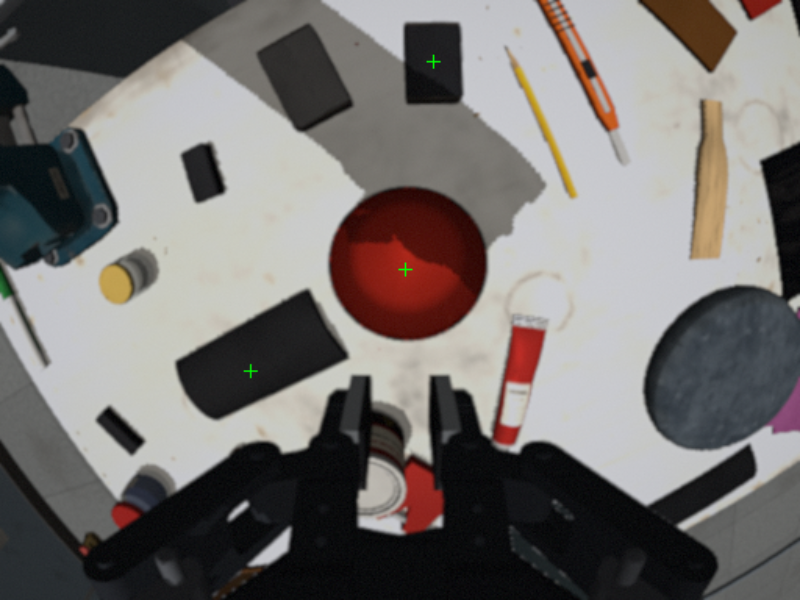

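The bowl's mouth is centred at about (408,263), within a few mm of the cross at (405,269). I'll descend to 91 mm.

Request:
play_rows(
  rows=[
    [[-1,3,-15],[0,0,0],20],
    [[0,0,-30],[0,0,0],20],
    [[0,0,-30],[0,0,0],20],
    [[0,0,-30],[0,0,0],20],
    [[0,0,-20],[0,0,0],20],
    [[0,0,-14],[0,0,0],20],
    [[0,0,0],[0,0,0],20],
    [[0,0,0],[0,0,0],20],
    [[0,0,0],[0,0,0],20],
    [[0,0,0],[0,0,0],20],
    [[0,0,0],[0,0,0],20],
    [[0,0,0],[0,0,0],20],
  ],
)

```text
clock: 17.4
position: [0.5919, 0.2913, 0.0924]
ee_rot: [0.839, 0.543, 0.0, -0.0]
ft_force: [-0.1, -0.1, 0.2]
grip_width: 0.234
```

Request:
play_rows(
  rows=[
    [[0,0,0],[0,0,0],20],
    [[0,0,0],[0,0,0],20],
    [[0,0,0],[0,0,0],20],
    [[0,0,0],[0,0,0],20],
    [[0,0,0],[0,0,0],20],
    [[0,0,0],[0,0,0],20],
    [[0,0,0],[0,0,0],20],
    [[0,0,0],[0,0,0],20],
  ],
)

```text
clock: 18.4
position: [0.5919, 0.2912, 0.0923]
ee_rot: [0.839, 0.543, 0.0, -0.0]
ft_force: [-0.5, -0.2, -0.0]
grip_width: 0.236
```

```bash
python3 - <<'E'
from workcell import camera,readout
import cv2
o=readout.get_obs();print(o['position'],o['clock'],o['ft_force'])
cv2.imwrite('pics/s5.png',camera('scene'));
E
```

```text
[0.59186364 0.29123698 0.09233241] 18.4 [-0.48108884 -0.2040199  -0.00902435]
```

View pics/s5.png

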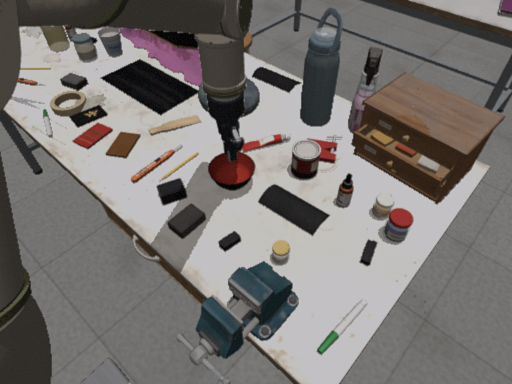

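The fingers are over the middle of the bowl (about (234,155)) and the other pieces are where they started. I'll hand in.

```bash
python3 -c "
from workcell import manip;print(manip.hand_in())"
```

```text
the job is handed in; nothing more can be done
None
```

I pointed at the tall block, the shell, the long stick and the bowl in that order, then handed the job in with the hand still over the bowl. No verdict was reported. Each hold lasted over a second with the fingertips about 35–37 mm above the piece. Between pieces I lifted the hand to about 230 mm.

- **Final position:** the TCP is at (0.592, 0.291, 0.092), about 36 mm above the rim. It is within about 2 mm of the bowl centre I measured.
- **Time and contact:** the clock read about 18.4 s. The wrist force stayed at noise level, around 1 N, so I saw no sign of contact.
- **Nothing moved:** the last scene picture shows the pieces where they started. I checked this by eye and did not re-measure them.
- **Disagreements:** the camera views differed by 2–8 mm on the objects' positions. The largest gaps were for the flat block, which is not used, and in the scene-camera estimates for the shell and bowl. All are well within the 20–25 mm allowed.

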